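# Sort the samples, load the scanning stage and bring it to its mark

## Robot

A 7-joint arm with a two-finger parallel gripper is mounted at the origin on the work surface. World frame = base frame: x ahead of the robot, y to its left, z up, the work surface at z = 0. Lengths are in m, angles in rad, forces in N, time in s.
With the tool pointing down it reaches from about 0.4 to 0.9 m from the base axis. Payload 5.6 kg.
Tool frame: the origin (TCP) lies midway between the tips of the shut fingers; the grasp point (between the pads) lies 19 mm behind it; y points along the fingers, z is the direction in which the jaws open and shut, and the axes are right-handed (so a half turn about y gives the same grasp; the last joint's range is limited). The gripper opens to 92 mm and grips with 3 to 60 N. Pads are 20 mm wide; open, the fingers measure 128 mm over their backs; the gripper's body (75 mm by 189 mm) begins 69 mm behind the grasp point.
Start: joints at [-0.043, 0.468, -0.012, 1.603, 0.006, 1.071, -0.056], TCP at [0.65, -0, 0.215] pointing down, gripper open.
Joint ranges: [-2.53, 2.53], [-0.31, 2.02], [-1.57, 1.55], [0.28, 2.44], [-1.29, 4.43], [0.15, 1.84], [-2.92, 2.92]. Speed limits (rad/s): [2.57, 2.57, 3.14, 3.14, 3.14, 3.14, 3.14].

## Interface

Orientations are given as a 3x3 rotation matrix whose columns are the frame's x, y, z axes.
In Python, from station import env, effector, solver, viewer, workorder, search_frame, tip_of gives the robot as it stands. Calls block until the motion is done:
- env.reach(position, orientation): joint-space move of the TCP to a pose.
- env.movel(position, frame=None, rate=0.15): straight line of the TCP; frame=None keeps the orientation; rate is the mean speed in m/s.
- env.goto_joints(angles): joint-space move.
- effector.release() and effector.grasp(squeeze=None): open the fingers fully, or close them until they stop; squeeze is the grip in N (None keeps the last).
- env.pause(seconds).
- solver.inverse_kinematics(position, orientation): joint angles nearest the present ones, or None.
- env.sense(): the state.
- viewer.read_camera(name): name is "scene" or "side" or "wrist"; returns (picture, depth): 400x640x3 uint8, red, green, blue; 400x640 float32, m along the optical axis (not along the pixel's ray), 0 where there is no reading.
- viewer.camera_info(name): a dict with "intrinsics" (3x3 intrinsics, pixels), "eye" and "rotation" of the camera in the world; the wrist camera has in their place "T_tool_cam" (4x4, takes a point from camera to tool coordinates, whose origin is the TCP and whose axes are the tool frame's). Camera axes: x right, y up, looking along -z (the intrinsics and any distortion apply to the point x, -y, -z); pixel columns grow to the right and rows downward; lengths in m; the calibration is good to about 2 mm. A picture is of the moment at which its call begins: read the wrist's pose just before it. camera_info takes no time and is no camera call.
A pose or a line that the arm cannot do raises env.PlanningError and nothing moves.
- workorder.finish_job(): hands the job in, once; it reports no verdict.
Trained networks look in the newest picture that a camera, given by its name, has taken for a name from the list of things; names that differ only in an ending like _2 or _b are one class to them, and where a whole thing is asked for, a point or a joint stands for the part that bears it (a point fixed in the world has none). Each returns a list of dicts, best first, with "score" (0 to 1); they miss things now and then, are a little off and sometimes report something else, mostly with a low value. They report only what shows in the picture. A call takes as long as a camera call. They do not tell look-alikes from the thing itself.
- search_frame(camera, name): "at" ([x, y, z] in m, in world coordinates, good to about 4 mm: the middle of the surface that is visible of it).
- tip_of(camera, name): "at" ([x, y, z] in m, in world coordinates, good to about 4 mm: a listed point, or the origin of a listed thing).
The state is a dict: "t": time; "joint_positions": joint angles; "joint_velocities": joint speeds; "tau": joint torques, N m; "ee_pos": TCP position; "tcp_rot": TCP orientation; "wrist_force": force on the tool from outside, world axes, zero at the start; "moment": the same for the moment, N m; "gripper_width": finger opening in m.
Only numpy, scipy, OpenCV 4.12 (cv2) and the standard library are available. Lean on these libraries where they do the work, as an engineer would, in place of code of your own. Each camera call takes 0.05 s, during which the arm holds its last target. There are 200 camera calls.

## Task

Put every round sample pot flat in the white tray of the scanning stage and every square sample box flat in the grey return box, side by side and not stacked. Once all the round pots are in the tray, turn the large outer (coarse) knob until the reading head's brass blade stands between the two prongs of the tray's fork, and only then turn the small inner (fine) knob until the head's needle lines up with the tray's needle, with the brass blade still between the prongs. Move the tray with the knob, never shove it with the hand, and leave the beaker, the timer and the tube rack where they stand.

Things in the scene. Friction and masses are not known exactly. Their poses are not given: they have to be found in the camera images.
- stage_base: manual scanning stage fixed to the bench: grey base plate 150 x 350 x 28 mm, origin at the centre of its underside; x points away from the robot across the plate, y runs along the tray's travel (to the robot's left). A white tray slides along y on it. A knob housing 110 (x) x 100 (y) x 60 mm high is centred at y = -250 mm; a scale ledge 65 mm wide, 40 mm high, runs along the far side at x = +117 mm
- knob_foot (a point): point on the vertical axis common to both knobs, on the top of the housing (60 mm above the bench). Coarse outer knob: black ribbed cylinder 56 mm in diameter, from 0 to 24 mm above this point. Fine inner knob: metal ribbed cylinder 26 mm in diameter, from 24.5 to 52.5 mm above this point. Each turns alone, and neither moves the other
- coarse (a joint): angle of the outer knob (rad), positive anticlockwise seen from above, end stops at -4.4 and 4.4. Each rad moves the tray 15 mm along the base's +y. Friction torque about 0.25 N m; stays where left
- fine (a joint): angle of the inner knob (rad), positive anticlockwise seen from above, end stops at -3.4 and 3.4. Each rad moves the reading head's needle 4 mm along +y. Friction torque about 0.09 N m; stays where left
- tray_needle (a point): tip of the tray's needle, a black blade 3 mm wide that sticks out 18 mm from the middle of the tray's far wall. Two dark fork prongs, lower and longer, stand either side of it, their inner faces 13 mm apart along y, this needle midway between them. Moved by the coarse knob only
- head_needle (a point): tip of the reading head's needle, a black blade 3 mm wide pointing from the head towards the tray, 10 mm higher than the tray's needle. It slides along y on the head, up to 14 mm either side of the brass blade; moved by the fine knob only
- head: reading head fixed on the scale ledge (a grey block 70 mm wide with a black slide on top); origin on the ledge, under the end towards the robot of a fixed upright brass blade 3 mm thick (along y), 22 mm long, 22 mm high; axes parallel to the base's. The brass blade lies at y = 0 of this frame. The head's place along the scale differs from start to start
- tray_floor (a point): centre of the tray's inner floor (about 48 mm above the bench). White tray on the stage, inside 110 mm (x) by 200 mm (y), walls 4 mm thick rising 11 mm above this floor; axes parallel to the base's; moves with the coarse knob
- return_box_in (a point): centre of the inner floor (4 mm above the bench) of the grey return box, fixed to the bench: inside 110 mm (x) by 200 mm (y), walls 4 mm thick, 30 mm high over all
- beaker: small glass beaker, 44 mm across, 55 mm high, standing among the samples; origin at the centre of its underside. Bystander
- timer: black bench timer 50 x 75 x 18 mm; origin under its centre. Bystander
- tube_rack: blue tube rack 120 x 80 x 56 mm; origin under its centre. Bystander
- round0: round sample pot, grey plastic with a bare aluminium lid, a plain disc-like cylinder 42 mm in diameter (lid; body 40) and 24 mm high, about 35 g; origin at its centre, z along its axis (12 mm above the surface when it lies flat). May be absent
- square0: square sample box, grey plastic with a bare aluminium lid, 38 x 38 mm (lid; body 36 x 36) and 24 mm high, about 35 g; origin at its centre, x and y along its sides, z up through the lid (12 mm above the surface when flat). May be absent
- round1: round sample pot, grey plastic with a bare aluminium lid, a plain disc-like cylinder 42 mm in diameter (lid; body 40) and 24 mm high, about 35 g; origin at its centre, z along its axis (12 mm above the surface when it lies flat). May be absent
- square1: square sample box, grey plastic with a bare aluminium lid, 38 x 38 mm (lid; body 36 x 36) and 24 mm high, about 35 g; origin at its centre, x and y along its sides, z up through the lid (12 mm above the surface when flat). May be absent
- round2: round sample pot, grey plastic with a bare aluminium lid, a plain disc-like cylinder 42 mm in diameter (lid; body 40) and 24 mm high, about 35 g; origin at its centre, z along its axis (12 mm above the surface when it lies flat). May be absent
- square2: square sample box, grey plastic with a bare aluminium lid, 38 x 38 mm (lid; body 36 x 36) and 24 mm high, about 35 g; origin at its centre, x and y along its sides, z up through the lid (12 mm above the surface when flat). May be absent
- tray: the white tray itself, outside 118 (x) by 208 (y) by 15 mm; origin under its centre, 4 mm below point tray_floor
Things that resemble listed ones, but are neither listed nor needed, are in the scene too. Leave any brown, green or pink look-alike of the round2 alone.

How it is judged:
By the outcome, as a careful person would: the job done as asked, in the order asked, and still so for the second after the job is handed in, with the robot touching nothing.
Of round0, round1, round2 only 2 to 3 are there at a start; the rules pass over those that are not, and their reading is None.
Of square0, square1, square2 only 2 to 3 are there at a start; the rules pass over those that are not, and their reading is None.
At some moment in a run one of round0, round1, round2, square0, square1, square2 may be knocked a few centimetres aside while the robot is not near it.
Once in a run the grip may slacken for a moment while it holds something.
It also fails if it takes over 210 s, if anything falls off the work surface, if the arm or the gripper's body presses on something with over 40 N, if the wrist force passes 120 N, or if a joint passes its speed limit or range.

## Working session

There is one attempt and no reset: what is moved stays moved. The work goes in short steps, each a Python script; the robot and the scene stay as the last script left them, time stands still between calls to the robot, and variables do not carry over. Pictures are saved under pics/ and viewed, about 12 in all and at most 16, crops included, and the job is handed in when it is done.

```bash
ls; mkdir -p pics; cat > h.py <<'E'
from station import env, effector, solver, viewer, workorder, search_frame, tip_of
import numpy as np, cv2
def snap(cam,fn=None):
    s=env.sense(); p,d=viewer.read_camera(cam)
    if fn: cv2.imwrite('pics/'+fn,p[:,:,::-1])
    return p,d,s
def campose(cam,s):
    i=viewer.camera_info(cam)
    if 'eye' in i: return np.array(i['intrinsics']),np.array(i['eye']),np.array(i['rotation'])
    T=np.array(i['T_tool_cam']);R=np.array(s['tcp_rot'])
    return np.array(i['intrinsics']),np.array(s['ee_pos'])+R@T[:3,3],R@T[:3,:3]
def cloud(cam,d,s):
    K,e,R=campose(cam,s); h,w=d.shape
    u,v=np.meshgrid(np.arange(w),np.arange(h))
    P=np.stack([(u-K[0,2])/K[0,0]*d,-(v-K[1,2])/K[1,1]*d,-d],-1)
    return P@R.T+e
def proj(cam,s,X):
    K,e,R=campose(cam,s); c=(np.array(X)-e)@R
    return K[0,2]-K[0,0]*c[...,0]/c[...,2], K[1,2]+K[1,1]*c[...,1]/c[...,2]
E
python3 - <<'E'
from h import *
for c in ['scene','side','wrist']:
    snap(c,c+'0.png'); i=viewer.camera_info(c); print(c,{k:np.round(v,3).tolist() if not isinstance(v,str) else v for k,v in i.items()})
    for n in ['round0','square0']:
        print(n,[(np.round(o['at'],3).tolist(),round(o['score'],2)) for o in tip_of(c,n)])
    for n in ['knob_foot','tray_needle','head_needle','head','tray_floor','return_box_in','beaker','timer','tube_rack','stage_base']:
        print(n,[(np.round(o['at'],3).tolist(),round(o['score'],2)) for o in tip_of(c,n)][:2])
s=env.sense();print(s['t'],np.round(s['tcp_rot'],2).tolist())
E
```

```text
pics
scene {'intrinsics': [[363.912, 0.0, 327.137], [0.0, 363.912, 202.921], [0.0, 0.0, 1.0]], 'eye': [1.013, -0.385, 0.771], 'rotation': [[0.541, -0.629, 0.559], [0.841, 0.409, -0.354], [-0.005, 0.661, 0.75]]}
round0 [([0.522, -0.462, 0.012], 0.8), ([0.402, -0.293, 0.012], 0.8), ([0.314, -0.317, 0.012], 0.75), ([0.408, -0.384, 0.014], 0.65), ([0.356, -0.214, 0.012], 0.62)]
square0 [([0.605, -0.296, 0.014], 0.75), ([0.489, -0.331, 0.013], 0.69), ([0.431, -0.086, 0.009], 0.52)]
knob_foot [([0.617, -0.073, 0.062], 0.86)]
tray_needle [([0.679, 0.141, 0.058], 0.61)]
head_needle [([0.678, 0.207, 0.069], 0.6)]
head [([0.489, -0.332, 0.014], 0.57), ([0.695, 0.213, 0.041], 0.56)]
tray_floor [([0.604, 0.134, 0.05], 0.85)]
return_box_in [([0.382, 0.258, 0.002], 0.64)]
beaker [([0.501, -0.222, 0.002], 0.88)]
timer [([0.49, -0.332, 0.016], 0.64), ([0.424, 0.068, -0.003], 0.6)]
tube_rack [([0.662, -0.448, -0.003], 0.81)]
stage_base [([0.6, 0.179, 0.0], 0.95)]
side {'intrinsics': [[510.706, 0.0, 315.77], [0.0, 510.706, 194.781], [0.0, 0.0, 1.0]], 'eye': [0.187, -1.205, 0.862], 'rotation': [[0.958,
[... 895 characters left out ...]
57.347, 196.217], [0.0, 0.0, 1.0]], 'T_tool_cam': [[0.0, -0.957, -0.291, -0.083], [-0.0, 0.291, -0.957, -0.171], [1.0, 0.0, -0.0, -0.001], [0.0, 0.0, 0.0, 1.0]]}
round0 [([0.618, -0.071, 0.057], 0.62)]
square0 [([0.428, -0.082, 0.014], 0.63), ([0.609, -0.295, 0.014], 0.62)]
knob_foot [([0.425, 0.071, -0.001], 0.37)]
tray_needle [([0.681, 0.144, 0.057], 0.76)]
head_needle [([0.426, -0.085, 0.014], 0.22)]
head []
tray_floor [([0.602, 0.14, 0.045], 0.64)]
return_box_in []
beaker [([0.681, 0.145, 0.058], 0.61)]
timer [([0.424, 0.07, -0.001], 0.82)]
tube_rack []
stage_base [([0.426, 0.069, 0.0], 0.48), ([0.426, -0.084, 0.016], 0.35)]
1.95 [[-0.0, -0.0, 1.0], [-1.0, -0.0, -0.0], [0.0, -1.0, -0.0]]
```

View pics/scene0.png

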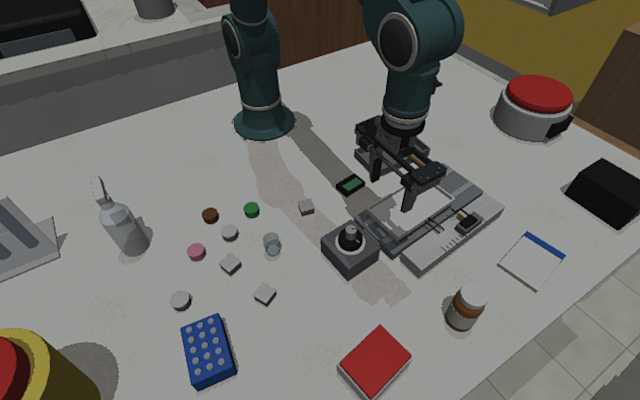

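View pics/side0.png

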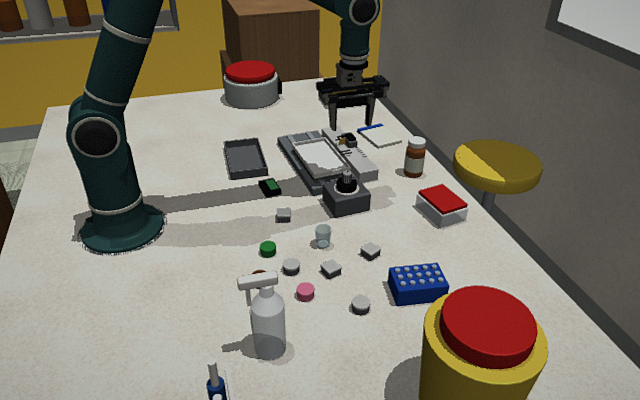

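The scene shows two grey round pots at (0.40,-0.29) and (0.52,-0.46), in the scene picture at pixels (230,232) and (180,300). The brown, pink and green ones are look-alikes. There are three grey squares: (0.605,-0.295), (0.49,-0.33) and (0.43,-0.085). The stage is yawed by about +0.05 rad. I'll take the first pot with a wrist close-up.

```bash
cat >> h.py <<'E'
def rot(a): 
    c,s=np.cos(a),np.sin(a); return np.array([[s,0,c],[-c,0,s],[0,-1,0]])
def best(p,a):
    q0=np.array(env.sense()['joint_positions']); r=[]
    for k in (-1,0,1):
        q=solver.inverse_kinematics(np.array(p),rot(a+k*np.pi))
        if q is not None: r.append((abs(q[6])*1.0+np.abs(np.array(q)-q0).max()*.3,a+k*np.pi))
    return min(r)[1] if r else None
def wrap(a): return (a+np.pi/2)%np.pi-np.pi/2
def go(p,a):
    a=best(p,a); env.reach(np.array(p),rot(a)); return a
def look(xy,fn=None,zr=(0.016,0.032)):
    p,d,s=snap('wrist',fn); P=cloud('wrist',d,s)
    hsv=cv2.cvtColor(p,cv2.COLOR_RGB2HSV)
    m=((P[...,2]>zr[0])&(P[...,2]<zr[1])&(d>0)&(np.hypot(P[...,0]-xy[0],P[...,1]-xy[1])<.085)&(hsv[...,1]<70)).astype(np.uint8)
    m=cv2.morphologyEx(m,cv2.MORPH_OPEN,np.ones((3,3)))
    n,L,st,_=cv2.connectedComponentsWithStats(m); out=[]
    for i in range(1,n):
        if st[i,4]<300: continue
        q=P[L==i]; r=cv2.minAreaRect((q[:,:2]*1e4).astype(np.float32))
        out.append((np.hypot(*(np.array(r[0])/1e4-xy)),np.array(r[0])/1e4,np.array(r[1])/1e4,np.radians(r[2]),np.median(q[:,2]),st[i,4],hsv[L==i].mean(0)))
    out.sort(key=lambda o:o[0])
    for o in out: print('  seen',np.round(o[1],4),np.round(o[2],4),round(o[3],3),round(o[4],4),o[5],o[6].astype(int))
    return out
def pick(xy,a=None,fn=None):
    """a None: square, jaw along the side nearest to yaw 0"""
    xy=np.array(xy); go([*xy,.13],a if a is not None else 0.)
    o=look(xy,fn)[0]; c=o[1]
    assert .033<min(o[2]) and max(o[2])<.05, 'size'
    if a is None: a=(o[3]+np.pi/4)%(np.pi/2)-np.pi/4
    a=go([*c,.10],a); env.movel(np.array([*c,.005])); effector.grasp(20); 
    w=env.sense()['gripper_width']; env.movel(np.array([*c,.16]),rate=.25); 
    s=env.sense(); print('picked',c,'a',a,'w',w,s['gripper_width'],'t',s['t']); return c,a
def ck(lo=.033):
    w=env.sense()['gripper_width']
    if w<lo: print('LOST',w); raise SystemExit
E
python3 - <<'E'
from h import *
pick([.402,-.293],a=0.6,fn='w1.png')
E
```

```text
seen [ 0.3977 -0.2947] [0.0405 0.041 ] 0.615 0.0252 2021 [132   4 175]
  seen [ 0.328  -0.3116] [0.0161 0.0186] 0.59 0.0252 396 [ 8 62 60]
  seen [ 0.478  -0.3261] [0.0215 0.0242] 0.31 0.025 460 [139   4 145]
picked [ 0.39765688 -0.29468945] a 0.6 w 0.04070505056998734 0.04086698839215941 t 6.0833
```

```bash
python3 - <<'E'
from h import *
ck(); go([.60,.11,.22],np.pi/2+.05); ck()
p,d,s=snap('wrist','w2.png'); P=cloud('wrist',d,s); np.savez('/tmp/w2.npz',p=p,d=d)
print(np.round(s['ee_pos'],3),np.round(s['tcp_rot'],2).tolist())
for zr in [(.043,.053)]:
    m=((P[...,2]>zr[0])&(P[...,2]<zr[1])&(abs(P[...,0]-.6)<.09)&(abs(P[...,1]-.135)<.13)&(p.min(2)>90)).astype(np.uint8)
    m=cv2.morphologyEx(m,cv2.MORPH_OPEN,np.ones((3,3)))
    n,L,st,_=cv2.connectedComponentsWithStats(m); i=1+np.argmax(st[1:,4]); q=P[L==i]
    print(st[i],cv2.minAreaRect((q[:,:2]*1e3).astype(np.float32)),np.median(q[:,2]))
for n in ['tray_floor','tray_needle','head_needle','head','knob_foot','return_box_in','stage_base']:
    print(n,[(np.round(o['at'],3).tolist(),round(o['score'],2)) for o in tip_of('wrist',n)][:2])
E
```

```text
[0.6   0.108 0.22 ] [[1.0, -0.0, -0.05], [0.05, -0.0, 1.0], [-0.0, -1.0, -0.0]]
[  232   122   213   114 21293] ((603.7276611328125, 135.08352661132812), (109.76213836669922, 201.2386474609375), 4.352039337158203) 0.04940297367934027
tray_floor [([0.6, 0.14, 0.047], 0.89)]
tray_needle []
head_needle [([0.678, 0.2, 0.069], 0.73)]
head [([0.69, 0.215, 0.043], 0.97)]
knob_foot [([0.618, -0.068, 0.064], 0.66)]
return_box_in [([0.678, 0.199, 0.068], 0.32)]
stage_base [([0.602, 0.177, -0.001], 0.75)]
```

View pics/w2.png

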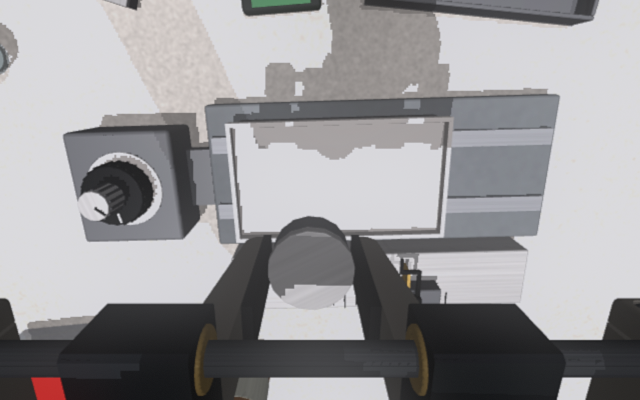

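Tray floor measured at (0.6037, 0.1351), 110 x 201 mm, yaw about 0.065. The picture shows the held pot level at (310,260), the knob at (110,200), and the brass blade and head around (410,280). I'll place the pot, then fetch the second one.

```bash
cat >> h.py <<'E'
YAW=.065
def loc(c,x,y,yaw):
    return np.array([c[0]+x*np.cos(yaw)-y*np.sin(yaw),c[1]+x*np.sin(yaw)+y*np.cos(yaw)])
TRAY=(.6037,.1351)
def place(xy,a,z,up=.2):
    ck(); go([*xy,z+.12],a); ck(); env.movel(np.array([*xy,z+.03])); env.movel(np.array([*xy,z]),rate=.05)
    print('place w',env.sense()['gripper_width'],np.round(env.sense()['wrist_force'],1)); effector.release(); env.movel(np.array([*xy,up]),rate=.25); print('t',env.sense()['t'])
E
python3 - <<'E'
from h import *
place(loc(TRAY,-.026,-.031,YAW),np.pi/2+YAW,.0545)
pick([.521,-.463],a=0.6)
env.reach(np.array([.55,-.1,.25]),env.sense()['tcp_rot'])
place(loc(TRAY,.026,.031,YAW),np.pi/2+YAW,.0545)
p,d,s=snap('wrist','w3.png')
E
```

```text
place w 0.0412165634819968 [-0.2  0.3  0.2]
t 11.575
  seen [ 0.5166 -0.4611] [0.0405 0.0411] 0.592 0.0252 2028 [131   4 176]
picked [ 0.5166248 -0.4610645] a 0.6 w 0.04092229929486527 0.040781370569748565 t 16.3083
place w 0.04144999807857145 [-0.6 -0.1 -0.8]
t 21.9167
```

```bash
python3 - <<'E'
from h import *
pick([.431,-.086])
env.reach(np.array([.45,.10,.22]),env.sense()['tcp_rot'])
go([.42,.23,.22],np.pi/2); ck()
p,d,s=snap('wrist','w4.png'); P=cloud('wrist',d,s)
for zr in [(.024,.036),(-.002,.010)]:
    m=((P[...,2]>zr[0])&(P[...,2]<zr[1])&(abs(P[...,0]-.381)<.09)&(abs(P[...,1]-.258)<.13)&(d>0)&((p.max(2)<120)|(zr[0]>0))).astype(np.uint8)
    n,L,st,_=cv2.connectedComponentsWithStats(cv2.morphologyEx(m,cv2.MORPH_OPEN,np.ones((3,3))) if zr[0]<0 else m); i=1+np.argmax(st[1:,4]); q=P[L==i]
    print(st[i],cv2.minAreaRect((q[:,:2]*1e3).astype(np.float32)),np.median(q[:,2]))
print([(np.round(o['at'],3).tolist(),round(o['score'],2)) for o in tip_of('wrist','return_box_in')][:2])
E
```

```text
seen [ 0.4302 -0.0836] [0.0381 0.038 ] 1.322 0.0252 2149 [139   4 145]
picked [ 0.43015996 -0.08356226] a -0.24844749651598264 w 0.03779737505008337 0.03712799234190443 t 26.0083
[ 235   69  217  127 3230] ((382.6763916015625, 258.0279541015625), (208.2459259033203, 118.27202606201172), 87.46165466308594) 0.03070962236424446
[ 261   75  179   66 8515] ((360.149169921875, 268.2187805175781), (182.75289916992188, 64.2376708984375), 87.47626495361328) 0.005217299545702769
[([0.381, 0.256, 0.003], 0.88), ([0.423, 0.07, -0.002], 0.48)]
```

View pics/w4.png

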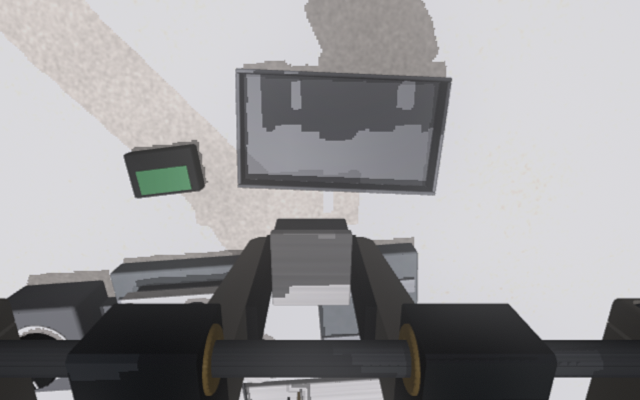

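View pics/w3.png

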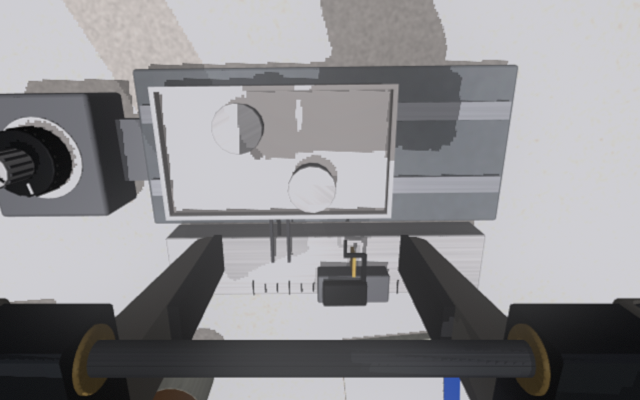

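Both pots lie flat in the tray, at pixels (237,128) and (312,188) in w3. The box is at (0.3827, 0.258), 208 x 118 mm, yaw -0.044.

```bash
cat >> h.py <<'E'
BOX=(.3827,.258); BY=-.044
E
python3 - <<'E'
from h import *
a=np.pi/2+BY
for x,y in [(.032,-.035),(-.033,-.035),(0,.036)]:
    p=loc(BOX,x,y,BY); print(p,[best([*p,z],a) for z in (.0105,.13,.16)])
place(loc(BOX,.032,-.035,BY),a,.0105,.16)
go([.45,0,.2],0.)
pick([.489,-.33])
env.reach(np.array([.46,-.1,.22]),env.sense()['tcp_rot']); ck()
go([.42,.15,.2],a)
place(loc(BOX,-.033,-.035,BY),a,.0105,.16)
p,d,s=snap('wrist','w5.png')
E
```

```text
[0.41312953 0.22162633] [1.5267963267948965, 1.5267963267948965, 1.5267963267948965]
[0.34819244 0.22448541] [1.5267963267948965, 1.5267963267948965, 1.5267963267948965]
[0.38428349 0.29396516] [1.5267963267948965, 1.5267963267948965, 1.5267963267948965]
place w 0.03770722184601994 [0.3 0.1 0.7]
t 31.8333
  seen [ 0.4884 -0.3301] [0.038  0.0382] 0.315 0.0252 2146 [143   4 130]
picked [ 0.48836563 -0.33007766] a 0.31456403255515775 w 0.03785730763636694 0.03753844867618126 t 36.8583
place w 0.037497655392731616 [-2.1 -3.5 22.3]
t 42.5333
```

View pics/w5.png

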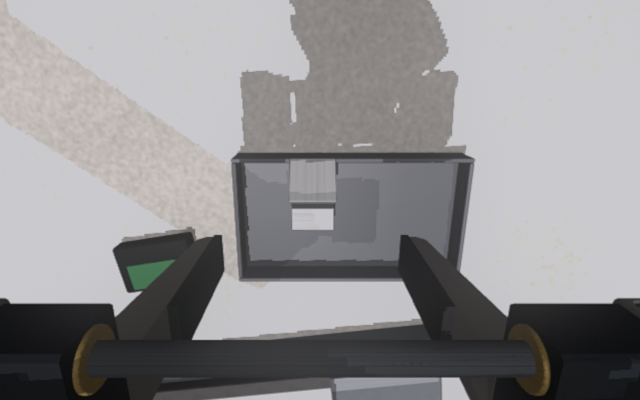

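```bash
python3 - <<'E'
from h import *
p,d,s=snap('wrist','w6.png'); P=cloud('wrist',d,s); print(s['ee_pos'])
for v in range(152,240,6): print(v,*[np.round((P[v,u]*1000)).astype(int).tolist() for u in (298,313,328)], p[v,313])
cv2.imwrite('pics/w6c.png',cv2.resize(p[130:300,220:490,::-1],None,fx=2.9,fy=2.9,interpolation=2))
E
```

```text
[0.34730539 0.2237849  0.15870302]
152 [321, 213, 1] [321, 227, 1] [322, 241, 0] [134 130 128]
158 [322, 214, 25] [322, 227, 25] [323, 240, 26] [61 61 62]
164 [324, 215, 40] [325, 227, 39] [325, 239, 39] [157 156 158]
170 [328, 214, 43] [329, 227, 44] [329, 239, 42] [158 157 160]
176 [333, 214, 46] [333, 227, 47] [334, 239, 46] [159 158 160]
182 [337, 214, 49] [337, 226, 49] [338, 238, 49] [159 157 161]
188 [341, 214, 53] [342, 226, 52] [342, 238, 53] [159 158 161]
194 [345, 214, 55] [346, 226, 56] [346, 238, 55] [142 141 143]
200 [349, 214, 59] [350, 226, 58] [350, 238, 59] [143 141 144]
206 [358, 213, 48] [358, 225, 49] [359, 238, 48] [79 79 83]
212 [370, 212, 29] [370, 225, 29] [370, 238, 30] [197 197 201]
218 [376, 211, 28] [376, 225, 28] [377, 238, 28] [191 190 193]
224 [381, 211, 30] [382, 224, 28] [382, 238, 30] [195 192 196]
230 [386, 211, 30] [387, 224, 30] [388, 238, 30] [176 175 179]
236 [403, 209, 6] [403, 224, 6] [404, 238, 6] [115 117 121]
```

View pics/w6c.png

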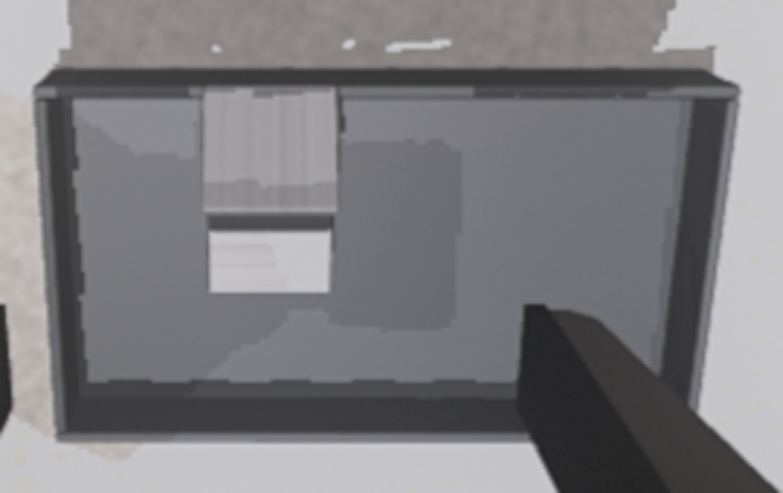

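The first square was knocked: it now sits near x=0.369 (crop pixel (270,260)). The second leans on it at about 36° (crop pixel (270,150)). I'll move the leaning one to an empty corner, where it will drop flat, and then move the other.

```bash
python3 - <<'E'
from h import *
a=np.pi/2+BY
go([.345,.226,.12],a); env.movel(np.array([.345,.226,.032]),rate=.1); effector.grasp(8)
print('w',env.sense()['gripper_width']); env.movel(np.array([.345,.226,.13])); print('w',env.sense()['gripper_width'])
xy=loc(BOX,.032,.036,BY)
ck(); go([*xy,.13],a); ck()
p,d,s=snap('wrist','w7.png')
env.movel(np.array([*xy,.05]))
z=.05
while z>.014:
    z-=.004; env.movel(np.array([*xy,z]),rate=.05); f=env.sense()['wrist_force']; 
    if abs(f[2])>4: break
print(z,f); effector.release(); env.movel(np.array([*xy,.15]))
go([.40,.235,.17],a); p,d,s=snap('wrist','w8.png'); P=cloud('wrist',d,s)
m=((P[...,2]>.02)&(P[...,2]<.07)&(p.min(2)>75)&(abs(P[...,0]-.383)<.053)&(abs(P[...,1]-.258)<.097)).astype(np.uint8)
m=cv2.morphologyEx(m,cv2.MORPH_OPEN,np.ones((3,3)))
n,L,st,_=cv2.connectedComponentsWithStats(m)
for i in range(1,n):
    if st[i,4]>200:
        q=P[L==i]; print(st[i],cv2.minAreaRect((q[:,:2]*1e3).astype(np.float32)),np.percentile(q[:,2],[2,50,98]))
print(env.sense()['t'])
E
```

```text
w 0.037944813299311576
w 0.03797336577944587
0.013999999999999988 [ 2.59610599 -0.30517695  5.23682237]
[ 277  129   43   43 1841] ((368.9595947265625, 224.25381469726562), (37.59701156616211, 37.43339157104492), 87.09978485107422) [0.02767553 0.02917959 0.03068503]
[ 355  176   45   43 1813] ((415.4479675292969, 293.0328063964844), (38.29255676269531, 39.65177917480469), 87.42276763916016) [0.02597898 0.03480833 0.04331467]
51.4417
```

View pics/w8.png

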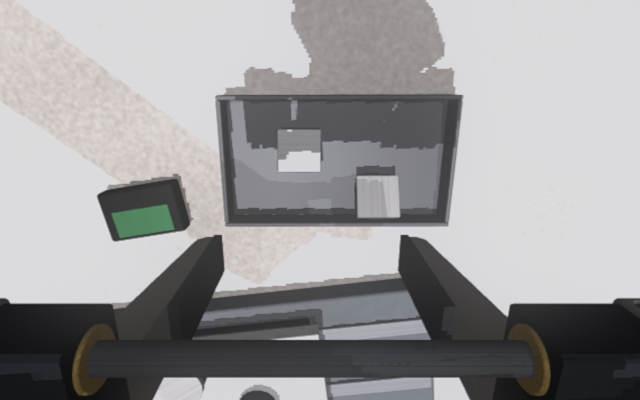

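The moved square still leans on the far wall (top from 26 to 43 mm, w8 pixel (377,197)). I'll regrip it, shift it off the wall and let it fall flat. Then I'll move the first one.

```bash
cat >> h.py <<'E'
def boxlook(fn=None):
    a=np.pi/2+BY; go([.40,.235,.17],a); p,d,s=snap('wrist',fn); P=cloud('wrist',d,s); o=[]
    m=((P[...,2]>.02)&(P[...,2]<.07)&(p.min(2)>75)&(abs(P[...,0]-.383)<.053)&(abs(P[...,1]-.258)<.097)).astype(np.uint8)
    n,L,st,_=cv2.connectedComponentsWithStats(cv2.morphologyEx(m,cv2.MORPH_OPEN,np.ones((3,3))))
    for i in range(1,n):
        if st[i,4]>200:
            q=P[L==i]; r=cv2.minAreaRect((q[:,:2]*1e3).astype(np.float32)); o.append((np.array(r[0])/1e3,r)); print(st[i,4],np.round(r[0],1),np.round(r[1],1),round(r[2],1),np.round(np.percentile(q[:,2],[2,50,98]),3))
    print('t',env.sense()['t']); return o
E
python3 - <<'E'
from h import *
a=np.pi/2+BY
c=np.array([.4155,.293]); go([*c,.12],a); env.movel(np.array([*c,.022]),rate=.1); effector.grasp(5)
print('w',env.sense()['gripper_width']); env.movel(np.array([*c,.045]))
xy=loc(BOX,.018,.038,BY); env.movel(np.array([*xy,.045])); ck(); env.movel(np.array([*xy,.020]),rate=.05); effector.release(); env.pause(.3); env.movel(np.array([*xy,.15]))
boxlook('w9.png')
E
```

```text
w 0.038054333900481796
1842 [369.1 224.5] [38.1 37.4] 87.2 [0.028 0.029 0.031]
1714 [411.9 294.8] [38.5 38.8] 87.3 [0.027 0.029 0.031]
t 57.675
```

Flat now. The third square fits at local (+33,-32); opening the fingers will only slide its neighbour along the floor.

```bash
python3 - <<'E'
from h import *
a=np.pi/2+BY
go([.45,0,.2],0.)
pick([.605,-.295])
env.reach(np.array([.50,-.1,.25]),env.sense()['tcp_rot']); ck()
go([.42,.15,.2],a)
o=boxlook(); 
place(loc(BOX,.033,-.032,BY),a,.0105,.16)
boxlook('w10.png')
E
```

```text
seen [ 0.6053 -0.2954] [0.0383 0.0383] 0.457 0.0252 2141 [142   4 130]
picked [ 0.60529004 -0.29538091] a 0.45706914998453896 w 0.03786310043263936 0.03750656737388431 t 62.8417
1857 [369.3 224.4] [38.1 38.3] 86.4 [0.028 0.029 0.031]
1721 [411.6 294.6] [38.4 38.1] 87.7 [0.027 0.029 0.031]
t 65.3417
place w 0.03757266576314237 [ 0.1  0.8 -0.8]
t 68.7917
1881 [369.3 224.3] [37.7 38.5] 87.9 [0.028 0.029 0.031]
1723 [411.7 303.6] [38.2 38.1] 87.4 [0.027 0.029 0.031]
1706 [415.8 224.5] [37.7 41. ] 87.9 [0.025 0.029 0.031]
t 69.0917
```

View pics/w10.png

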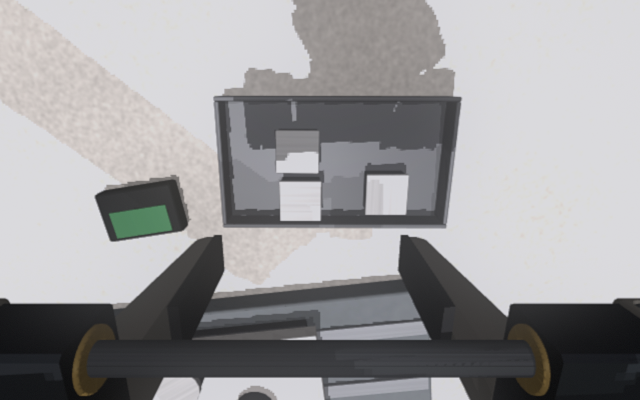

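All three squares lie flat, side by side. Now I'll check for any further grey rounds, measure the knob axis, and take a close-up of the fork and head.

```bash
cat >> h.py <<'E'
def headlook(fn=None,y=.175):
    a=np.pi/2+YAW; go([.655,y,.19],a); p,d,s=snap('wrist'); 
    if fn: cv2.imwrite('pics/'+fn,cv2.resize(p[130:330,180:450,::-1],None,fx=2.9,fy=2.9,interpolation=2))
    np.savez('/tmp/head.npz',p=p,d=d,ee=s['ee_pos'],R=s['tcp_rot']); return p,d,s
E
python3 - <<'E'
from h import *
env.reach(np.array([.45,.1,.22]),rot(np.pi/2)); 
go([.616,-.071,.22],0.)
p,d,s=snap('wrist'); P=cloud('wrist',d,s)
near=np.hypot(P[...,0]-.616,P[...,1]+.071)<.045
for zr in [(.107,.118),(.079,.089),(.055,.065)]:
    q=P[(P[...,2]>zr[0])&(P[...,2]<zr[1])&near&(d>0)]; 
    (c,r)=cv2.minEnclosingCircle((q[:,:2]*1e3).astype(np.float32)); print(len(q),c,r,np.median(q[:,2]),q.mean(0))
headlook('h1.png')
for n in ['tray_needle','head_needle','head']: print(n,[(np.round(o['at'],4).tolist(),round(o['score'],2)) for o in tip_of('wrist',n)][:2])
snap('scene','scene1.png')
print([(np.round(o['at'],3).tolist(),round(o['score'],2)) for o in tip_of('scene','round0')])
E
```

```text
839 (618.1554565429688, -70.21027374267578) 14.111343383789062 0.11355458538010588 [ 0.61789923 -0.06907558  0.11324572]
2054 (617.7974853515625, -70.28721618652344) 29.16360092163086 0.08513557777639735 [ 0.61771813 -0.06589389  0.08494681]
3586 (616.0032958984375, -71.00836181640625) 44.99521255493164 0.061535918945409995 [ 0.61419977 -0.06565569  0.06157281]
tray_needle [([0.6791, 0.1394, 0.0569], 0.63)]
head_needle [([0.6773, 0.2009, 0.0689], 0.95)]
head [([0.6957, 0.2161, 0.0423], 0.97)]
[([0.36, -0.213, 0.013], 0.78), ([0.586, 0.101, 0.064], 0.65), ([0.628, 0.165, 0.06], 0.53), ([0.408, -0.382, 0.015], 0.51)]
```

View pics/h1.png

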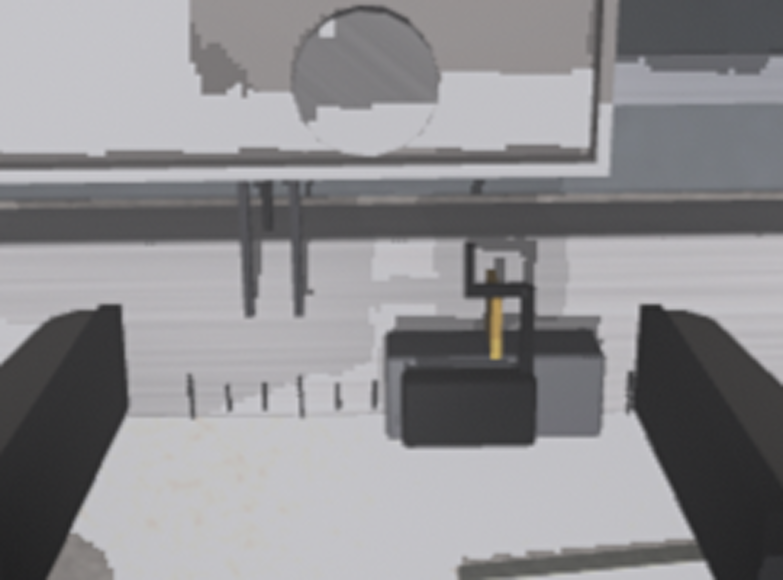

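View pics/scene1.png

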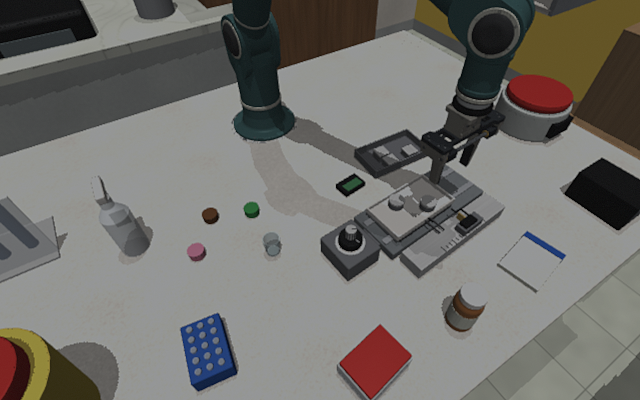

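No grey rounds are left on the bench. In the h1 crop the prongs are at x≈249 and 299, the tray needle at (266,205), the brass blade at (494,320), and the head needle's tip at (470,260).

```bash
cat >> h.py <<'E'
ORG=np.array([.602,.178])
def st(q):  # world -> stage axes
    e=np.array(q)[...,:2]-ORG; c,s=np.cos(YAW),np.sin(YAW); return np.stack([e[...,0]*c+e[...,1]*s,-e[...,0]*s+e[...,1]*c],-1)
def meas():
    z=np.load('/tmp/head.npz'); p,d=z['p'],z['d']; s=dict(ee_pos=z['ee'],tcp_rot=z['R']); P=cloud('wrist',d,s); S=st(P)*1e3; Z=P[...,2]*1e3
    ok=d>0; hsv=cv2.cvtColor(p,cv2.COLOR_RGB2HSV)
    b=ok&(hsv[...,1]>110)&(hsv[...,0]>10)&(hsv[...,0]<35)&(Z>41)&(Z<75)&(S[...,0]>60)&(S[...,0]<130)
    print('brass n',b.sum(),'y',np.percentile(S[b][:,1],[5,50,95]).round(1),'z',np.percentile(Z[b],[5,95]).round(1),'x',np.percentile(S[b][:,0],[5,95]).round(1))
    dark=p.max(2)<95
    for nm,xr,zr in [('prongs/needle',(62,108),(43,64)),('headneedle',(62,95),(64,80))]:
        m=(ok&dark&(S[...,0]>xr[0])&(S[...,0]<xr[1])&(Z>zr[0])&(Z<zr[1])&(abs(S[...,1])<130)).astype(np.uint8)
        n,L,stt,_=cv2.connectedComponentsWithStats(m)
        for i in range(1,n):
            if stt[i,4]>=12:
                k=L==i; print(nm,stt[i].tolist(),'x',np.percentile(S[k][:,0],[2,98]).round(1),'y',np.percentile(S[k][:,1],[5,50,95]).round(1),'z',np.percentile(Z[k],[5,50,95]).round(1))
E
python3 -c "
from h import *
meas()"
```

```text
brass n 61 y [27.3 28.4 29.8] z [62.2 64.1] x [ 96.1 113.1]
prongs/needle [262, 195, 6, 43, 126] x [ 63.4 102.3] y [-51.5 -49.6 -48.7] z [50.6 53.5 54.7]
prongs/needle [280, 195, 4, 43, 107] x [ 62.9 102.1] y [-35.2 -33.7 -32.8] z [51.8 53.4 54.5]
prongs/needle [270, 196, 4, 14, 53] x [62.4 73.5] y [-43.6 -42.  -40.9] z [56.8 58.4 59.4]
prongs/needle [348, 223, 4, 5, 14] x [92.9 93.7] y [27.4 28.5 29.9] z [43.9 48.8 53.6]
prongs/needle [347, 233, 2, 11, 13] x [ 98.6 107.9] y [27.1 27.2 27.3] z [47.5 55.4 56.3]
headneedle [340, 214, 24, 22, 151] x [75.6 94.5] y [19.1 26.6 38.1] z [67.  68.5 69.7]
```

```bash
cat >> h.py <<'E'
KN=np.array([.618,-.0703])
def turn(th,z,q_n,smax=2.6,per=None):
    """turn knob by th (CCW+), in strokes; j7 only"""
    while abs(th)>.01:
        s=np.sign(th)*min(abs(th),smax)
        q=None
        for a in np.arange(-3.2,3.2,.05):   # j7 centred stroke
            c=solver.inverse_kinematics(np.array([*KN,z]),rot(a))
            if c is not None and (q is None or abs(c[6]+SG*s/2)<abs(q[1][6]+SG*s/2)): q=(a,np.array(c))
        a=q[0]; env.reach(np.array([*KN,max(z+.07,.16)]),rot(a)); env.movel(np.array([*KN,z]),rate=.1)
        effector.grasp(q_n); w=env.sense()['gripper_width']; j=np.array(env.sense()['joint_positions'])
        n=max(1,int(np.ceil(abs(s)/.65))); fm=0
        for k in range(1,n+1):
            jj=j.copy(); jj[6]+=SG*s*k/n; env.goto_joints(jj); e=env.sense(); fm=max(fm,np.linalg.norm(e['wrist_force']))
        print('stroke',round(s,3),'j7',round(j[6],2),round(jj[6],2),'w',round(w,4),'F',round(fm,1),'M',np.round(e['moment'],2),'t',e['t'])
        effector.release(); env.movel(np.array([*KN,max(z+.07,.16)]),rate=.2); th-=s
q0=solver.inverse_kinematics(np.array([*KN,.16]),rot(0.)); q1=solver.inverse_kinematics(np.array([*KN,.16]),rot(0.2))
SG=np.sign(q1[6]-q0[6]) if q0 is not None and q1 is not None else None
E
python3 - <<'E'
from h import *
print(SG,q0[6],q1[6])
env.movel(np.array([.62,.1,.25])); 
turn(4.69,.066,40)
headlook('h2.png',y=.19); meas()
E
```

```text
1.0 0.08237868072332165 0.26051371755032426
stroke 2.6 j7 -1.36 1.24 w 0.055 F 9.8 M [-1.44 -0.9   0.25] t 79.7417
stroke 2.09 j7 -1.07 1.02 w 0.0552 F 8.9 M [-1.35 -0.82  0.2 ] t 87.0167
brass n 73 y [27.9 28.8 29.8] z [60.9 64.4] x [ 95.4 112.8]
prongs/needle [275, 127, 2, 16, 19] x [ 90.9 103.4] y [38.  38.2 38.7] z [51.5 52.8 54.6]
prongs/needle [292, 127, 4, 16, 44] x [ 90.6 103.3] y [22.7 23.5 24.5] z [52.4 53.5 54.6]
prongs/needle [274, 149, 4, 26, 89] x [62.6 84.6] y [37.9 38.9 40.4] z [51.1 53.3 54.5]
prongs/needle [292, 149, 4, 26, 58] x [62.4 84.5] y [22.3 23.9 24.8] z [52.3 53.3 54.5]
prongs/needle [283, 163, 4, 14, 52] x [62.7 72.8] y [29.8 30.9 32.5] z [55.9 58.5 59.3]
headneedle [271, 140, 27, 24, 215] x [76.2 94.2] y [20.6 27.9 39.4] z [67.  68.6 69.8]
```

View pics/h2.png

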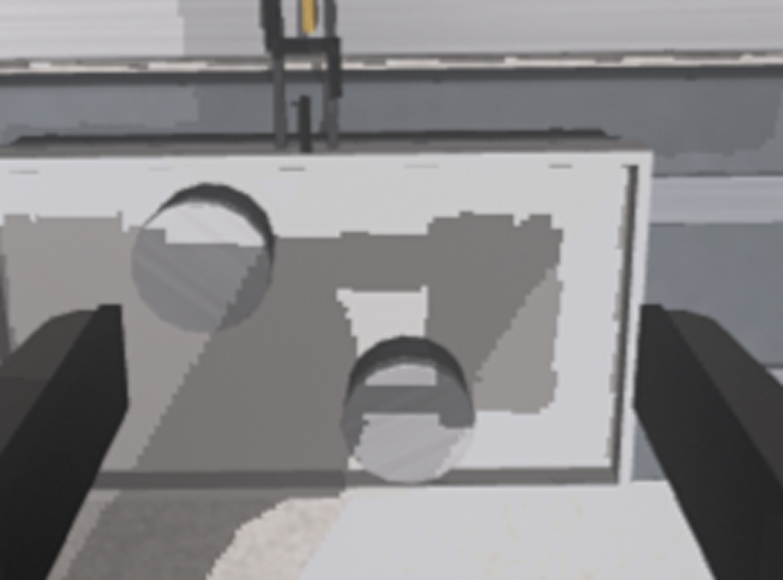

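The brass blade is between the prongs (h2 crop: blade at (308,15), prongs at 280 and 332), about 2 mm off centre. I'll nudge the coarse knob, then measure the head needle.

```bash
cat >> h.py <<'E'
def headlook(fn=None,y=.205):
    env.reach(np.array([.655,y,.19]),rot(np.pi/2+YAW)); p,d,s=snap('wrist')
    if fn: cv2.imwrite('pics/'+fn,cv2.resize(p[150:280,225:405,::-1],None,fx=4.3,fy=4.3,interpolation=2))
    np.savez('/tmp/head.npz',p=p,d=d,ee=s['ee_pos'],R=s['tcp_rot']); return p,d,s
def tips():
    z=np.load('/tmp/head.npz'); p,d=z['p'],z['d']; P=cloud('wrist',d,dict(ee_pos=z['ee'],tcp_rot=z['R'])); S=st(P)*1e3; Z=P[...,2]*1e3
    for nm,xr,zr in [('tray needle',(63,74),(56,62)),('head tip',(70,84),(65.5,72)),('headtip all',(60,110),(65,75))]:
        k=(d>0)&(p.max(2)<95)&(S[...,0]>xr[0])&(S[...,0]<xr[1])&(Z>zr[0])&(Z<zr[1])&(abs(S[...,1]-29)<18)
        print(nm,k.sum(),'y',np.percentile(S[k][:,1],[5,25,50,75,95]).round(1),'x',np.percentile(S[k][:,0],[2,98]).round(1))
E
python3 - <<'E'
from h import *
go([.62,.0,.2],0.)
turn(-.14,.066,40)
headlook('h3.png'); meas(); tips()
for n in ['tray_needle','head_needle']: print(n,[(st(o['at'])*1e3).round(1).tolist() for o in tip_of('wrist',n)][:2])
E
```

```text
stroke -0.14 j7 0.06 -0.08 w 0.055 F 1.6 M [ 0.02 -0.16 -0.24] t 94.2917
brass n 46 y [27.6 28.5 29.4] z [62.2 63.7] x [ 96.  112.6]
prongs/needle [307, 194, 3, 19, 53] x [62.4 79.4] y [19.5 20.4 21.3] z [52.4 53.5 54.2]
prongs/needle [325, 194, 3, 32, 96] x [62.6 92. ] y [35.7 36.7 37.8] z [52.4 53.4 54.5]
prongs/needle [316, 196, 3, 12, 36] x [62.7 73.2] y [27.6 28.5 29.4] z [57.8 58.7 59.5]
headneedle [308, 213, 24, 23, 178] x [76.8 94.7] y [20.5 29.7 40. ] z [66.1 68.7 69.7]
tray needle 33 y [27.6 27.6 28.5 29.3 29.4] x [63.8 73.2]
head tip 26 y [20.5 20.5 21.4 21.4 22.2] x [75.5 83.4]
headtip all 250 y [20.5 24.9 35.4 39.  40.7] x [ 77.3 109.1]
tray_needle [[72.0, 30.5]]
head_needle [[74.9, 19.4]]
```

View pics/h3.png

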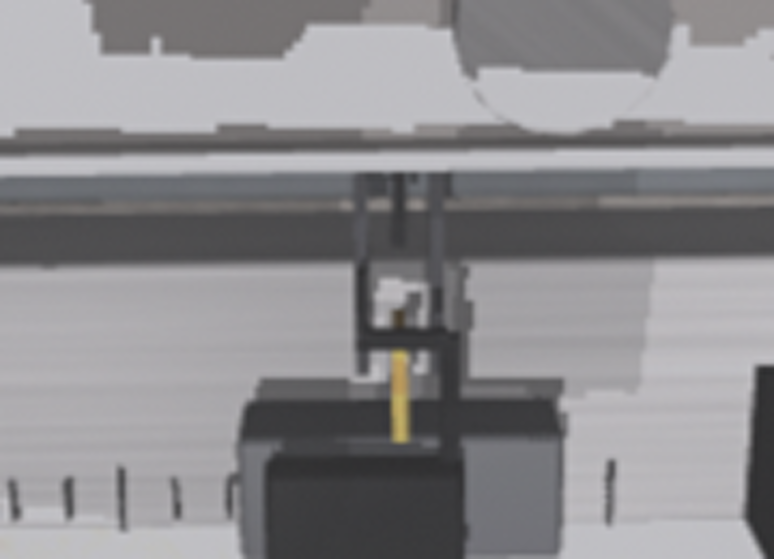

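The blade is centred: tray needle 28.5, blade 28.5, prong midpoint 28.5. The head tip is at 21.3, so the fine knob turns +1.8 rad.

```bash
python3 - <<'E'
from h import *
go([.62,.0,.2],0.)
turn(1.8,.091,25)
headlook('h4.png'); meas(); tips()
E
```

```text
stroke 1.8 j7 -0.93 0.87 w 0.0251 F 8.4 M [-1.31 -0.91  0.04] t 103.6583
brass n 52 y [27.7 28.6 29.5] z [62.4 64.2] x [ 96.5 112.5]
prongs/needle [308, 194, 3, 43, 102] x [ 62.7 101.9] y [19.7 20.6 21.5] z [52.1 53.4 54.6]
prongs/needle [325, 194, 4, 33, 115] x [62.8 92.8] y [35.  36.8 37.9] z [52.3 53.4 54.5]
prongs/needle [317, 196, 3, 12, 36] x [62.2 72.9] y [27.7 28.6 29.5] z [57.3 58.4 59.7]
headneedle [317, 213, 24, 23, 165] x [75.9 94.2] y [27.6 35.4 47. ] z [67.1 68.7 70. ]
tray needle 33 y [27.7 27.8 28.6 29.5 29.5] x [63.2 72.9]
head tip 27 y [27.6 27.6 28.5 28.5 29.4] x [74.9 83.6]
headtip all 204 y [27.6 29.4 38.6 45.2 46.4] x [ 76.1 108.5]
```

View pics/h4.png

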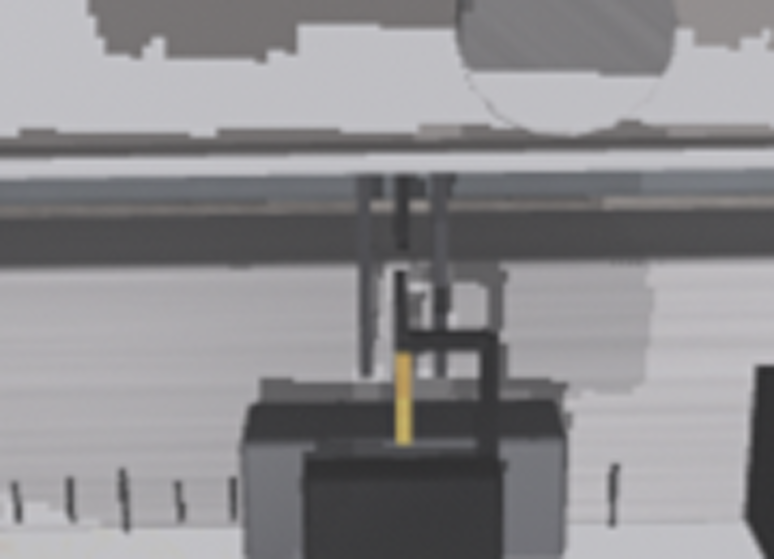

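Aligned at this resolution (tray needle 28.6, head tip 28.5). I'll take one closer reading and a final overall check.

```bash
python3 - <<'E'
from h import *
env.movel(np.array([.672,.21,.125])); p,d,s=snap('wrist')
np.savez('/tmp/head.npz',p=p,d=d,ee=s['ee_pos'],R=s['tcp_rot']); tips()
P=cloud('wrist',d,s); S=st(P)*1e3; Z=P[...,2]*1e3
for xr,zr in [((64,73),(56,62)),((75.5,83),(65.5,72))]:
    k=(d>0)&(p.max(2)<95)&(S[...,0]>xr[0])&(S[...,0]<xr[1])&(Z>zr[0])&(Z<zr[1])&(abs(S[...,1]-29)<8); print(k.sum(),S[k][:,1].mean())
env.movel(np.array([.64,.2,.25])); boxlook()
env.reach(np.array([.5,0.05,.3]),rot(0.)); snap('scene','scene2.png'); 
for n in ['beaker','timer','tube_rack','round0','square0']: print(n,[np.round(o['at'],3).tolist() for o in tip_of('scene',n)])
print(env.sense()['t'])
E
```

```text
tray needle 70 y [27.2 27.9 28.6 29.3 30. ] x [63.5 73. ]
head tip 53 y [27.2 27.9 28.6 29.3 29.3] x [75.1 83.6]
headtip all 332 y [27.9 29.3 38.2 45.2 46.7] x [ 75.7 108.6]
63 28.624459073013558
43 28.223401352183913
1847 [369.3 224.4] [38.1 37.5] 87.6 [0.028 0.029 0.031]
1719 [411.5 303.6] [38.2 37.4] 87.5 [0.025 0.029 0.031]
1709 [416.  224.5] [38.1 41.1] 87.8 [0.026 0.029 0.031]
t 109.075
beaker [[0.502, -0.223, 0.0]]
timer [[0.423, 0.071, 0.0], [0.599, 0.204, 0.048]]
tube_rack [[0.663, -0.451, 0.002]]
round0 [[0.577, 0.173, 0.063], [0.315, -0.313, 0.015], [0.361, -0.211, 0.01], [0.623, 0.238, 0.059], [0.407, -0.385, 0.015], [0.678, 0.214, 0.07]]
square0 [[0.411, 0.225, 0.02], [0.411, 0.304, 0.018], [0.369, 0.222, 0.014]]
110.6417
```

View pics/scene2.png

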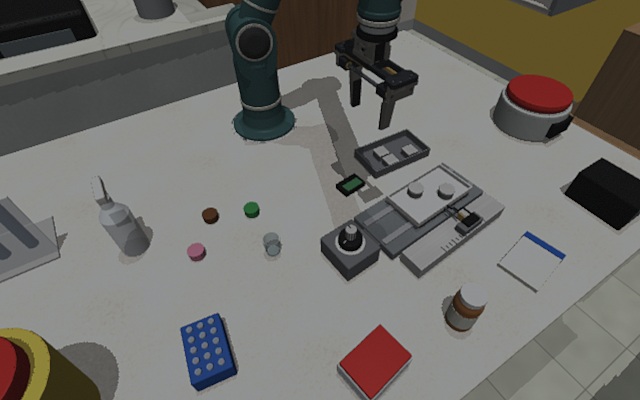

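Everything is in place: two pots in the tray (pixels (415,188) and (446,190)), three squares in the box, and the bystanders where they were.

```bash
python3 -c "
from h import *
workorder.finish_job(); print(env.sense()['t'])"
```

```text
the job is handed in; nothing more can be done
the job is handed in; nothing more can be done
```

The job is handed in at about 111 s of the 210 s allowed. Both round pots present lie flat in the tray, and all three square boxes lie flat and side by side in the return box.

- **Squares:** After I placed the first square it turned up a few centimetres aside, so the second landed leaning on it, with about 22 N on the wrist. It then leaned on the box wall after my first correction. I regripped it and it fell flat. When I placed the third square, the opening fingers slid its neighbour about 9 mm along the floor. The last check found all three level.
- **Coarse knob:** I turned it +4.69 rad, then −0.14 rad to centre it. The brass blade stands midway between the prongs: blade at 28.6 mm, prong midpoint about 28.7 mm.
- **Fine knob:** I turned it +1.8 rad after the coarse knob was done. My last close reading put the two needles 0 to 0.4 mm apart (medians equal, means 28.6 and 28.2 mm). The camera resolves no better than about 0.7 mm per pixel.
- **Left alone:** The beaker, timer and tube rack show the same positions as at the start, within the detector's error. The brown, green and pink look-alikes were not touched.

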